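# Re-rack the bone jars in their order

### The job

Move the four specimen jars from the wooden field carrier to the white storage rack, one jar to a cell, in the same left-to-right order in which they stand in the carrier (that is the order in which the pellets were found). Set each jar down upright on the floor of its cell, without laying it over or dropping it, and leave the dissecting needle, the tweezers and the foil dish where they lie.

Things in the scene. Friction and masses are not known exactly. Their poses are not given: they have to be found in the camera images.
- jar_red_mid (a point): loose lidded specimen jar with a red screw cap: 90 mm tall, clear round body 34 mm in diameter and 70 mm high, bones inside, cap 36 mm in diameter and 20 mm high on top. This point is the jar's centre, 45 mm above its flat underside and 45 mm below the top of its cap; its z axis points up the jar. About 75 g
- jar_yellow_mid (a point): loose lidded specimen jar with a yellow screw cap: 90 mm tall, clear round body 34 mm in diameter and 70 mm high, bones inside, cap 36 mm in diameter and 20 mm high on top. This point is the jar's centre, 45 mm above its flat underside and 45 mm below the top of its cap; its z axis points up the jar. About 75 g
- jar_green_mid (a point): loose lidded specimen jar with a green screw cap: 90 mm tall, clear round body 34 mm in diameter and 70 mm high, bones inside, cap 36 mm in diameter and 20 mm high on top. This point is the jar's centre, 45 mm above its flat underside and 45 mm below the top of its cap; its z axis points up the jar. About 75 g
- jar_blue_mid (a point): loose lidded specimen jar with a blue screw cap: 90 mm tall, clear round body 34 mm in diameter and 70 mm high, bones inside, cap 36 mm in diameter and 20 mm high on top. This point is the jar's centre, 45 mm above its flat underside and 45 mm below the top of its cap; its z axis points up the jar. About 75 g
- carrier: wooden field carrier, fixed, 66 x 244 mm; the jars stand in it at the start. Four cells, 52 mm square inside, open on top, in a row centred at x = 0, y = -84, -28, 28, 84 mm; their floors are 6 mm, their walls 24 mm and the end boards 40 mm above the origin. Origin: centre of its underside; y along the row, to the robot's left within 0.35 rad, z up
- rack: white plastic storage rack with grey floor, fixed, 60 x 248 mm, empty at the start, left or right of the carrier. Four cells, 52 mm square inside, open on top, in a row centred at x = 0, y = -84, -28, 28, 84 mm; their floors are 6 mm and walls 22 mm above the origin. Origin: centre of its underside; y along the row, to the robot's left within 0.35 rad (so as the carrier's y), z up
- needle_mid (a point): loose dissecting needle with a wooden handle lying on the mat, 150 mm long, 9 mm thick, not to be moved. This point is near its middle; x along it, towards the steel tip
- tweezers_mid (a point): loose steel tweezers lying on the mat, 130 mm long, 18 mm wide, 6 mm high, not to be moved. This point is their middle; x along them
- foil_dish_mid (a point): loose round foil dish with a dark owl pellet, 100 mm across, about 35 mm high, not to be moved. This point is on its axis, 10 mm above its underside
There are look-alikes about, which are no part of the job. Leave any purple look-alike of the part that bears jar_yellow_mid alone. Leave any purple look-alike of the part that bears jar_green_mid alone.

How it is judged:
By the outcome, as a careful person would: the job done as asked, in the order asked, and still so for the second after the job is handed in, with the robot touching nothing.
It also fails if it takes over 93 s, if anything falls off the work surface, if the arm or the gripper's body presses on something with over 40 N, if the wrist force passes 120 N, or if a joint passes its speed limit or range.

### The arm

A 7-joint arm with a two-finger parallel gripper is mounted at the origin on the work surface. World frame = base frame: x ahead of the robot, y to its left, z up, the work surface at z = 0. Lengths are in m, angles in rad, forces in N, time in s.
With the tool pointing down it reaches from about 0.425 to 1.025 m from the base axis. Payload 9.4 kg.
Tool frame: the origin (TCP) lies at the very end of the fingers, on their centre line; the grasp point (between the pads) lies 19 mm behind it; z points along the fingers, y is the line along which they close (so a half turn about z gives the same grasp; the last joint's range is limited). The gripper opens to 93 mm and grips with 3 to 60 N. Pads are 15 mm wide; open, the fingers measure 128 mm over their backs; the gripper's body (75 mm by 188 mm) begins 65 mm behind the grasp point.
Start: joints at [1.179, 0.599, -0.003, 1.599, 0.002, 0.943, -0.08], TCP at [0.224, -0.689, 0.219] pointing down, gripper open.
Joint ranges: [-2.57, 2.57], [-0.35, 1.97], [-1.29, 1.29], [0.11, 2.56], [-1.05, 4.19], [0.11, 1.86], [-2.63, 2.63]. Speed limits (rad/s): [2.22, 2.22, 3.01, 3.01, 3.14, 3.14, 3.14].

### API

Orientations are given as a 3x3 rotation matrix whose columns are the frame's x, y, z axes.
In Python, from rig import robot gives the robot as it stands.
- The arm moves only by the shell command python3 -m jog 'ROWS' [OPENING] [FORCE]. ROWS is JSON, one flat list of numbers, 6 for each row, row after row: the shift along the world's x, y, z in m, then the turn, a rotation vector about the world's x, y, z in rad. A call has 1 to 8 rows; each row shifts and turns the commanded pose from where the row before left it; what a row does not reach is not made up. A row lasts 1/8 s, in which the tool goes at most 62.5 mm and 10.7 degrees, less where a joint would pass 70% of its speed; a pose out of reach is approached as far as the arm can. A call is refused whole if a number of a shift passes 0.0625 or a number of a turn 0.188, either way. A call with a gripper value outside its range is refused whole. OPENING is the finger opening in m, from 0 to 0.093, set as the call begins (- or left out, the last holds). The fingers move at their own pace and stop on an object; FORCE is the grip in N (left out, the last holds). Time passes only in rows, so rows that do not move let the fingers close. It gives the time, the measured TCP pose, the force, the opening and the grip force at its end, in the units of the state.
- robot.read_state(): the state, without advancing time (a new reading comes with each control period).
- robot.get_image(name): name is "side" or "top" or "wrist"; returns a dict with "pixels" (384x512x3 uint8, red, green, blue), "K" (3x3 intrinsics, pixels), "dist_coeffs" ([k1, k2, p1, p2, k3] as OpenCV has them; the pictures are not rectified), "rvec" (rotation vector, rad) and "tvec" (3), from world to camera coordinates, as OpenCV has them. Camera axes: x right, y down, z forward; pixel columns grow to the right and rows downward; lengths in m; the calibration is good to about 2 mm. A picture is of the moment at which its call begins. There is no depth.
- robot.job_done(): hands the job in; it is judged then, once.
The state is a dict: "time": time; "joint_positions": joint angles; "joint_velocities": joint speeds; "joint_efforts": joint torques, N m; "tcp_pos": TCP position; "tool_rot": TCP orientation; "force": force on the tool from outside, world axes, zero at the start; "ft_torque": the same for the moment, N m; "grip_width": opening from 0.0 (shut) to 1.0 (fully open); "grasp_force": force on a finger pad.
Only numpy, scipy, OpenCV 4.12 (cv2) and the standard library are available. Lean on these libraries where they do the work, as an engineer would, in place of code of your own. Each camera call takes 0.05 s, during which the arm holds its last target. There are 200 camera calls.

## Working session

There is one attempt and no reset: what is moved stays moved. The work goes in short steps, Python scripts to look and compute and a shell command to move; the robot and the scene stay as the last step left them, time stands still between calls to the robot, and variables do not carry over. Pictures are saved under pics/ and viewed, at most 14 in all, crops included, and the job is handed in when it is done.

```bash
mkdir -p pics; ls; python3 - <<'E'
from rig import robot
import cv2,numpy as np
s=robot.read_state();print(s['time'],s['tcp_pos'],np.round(s['tool_rot'],3),s['grip_width'])
for n in("top","side"):
    im=robot.get_image(n);cv2.imwrite(f"pics/{n}0.png",im["pixels"][:,:,::-1]);print(im["K"],im["dist_coeffs"],im["rvec"],im["tvec"])
E
```

```text
pics
0.0 [ 0.22430017 -0.68890359  0.21774856] [[ 0.951  0.31  -0.001]
 [ 0.31  -0.951  0.001]
 [-0.    -0.002 -1.   ]] 0.9963784098139667
[[450.31496548   0.         252.84203701]
 [  0.         450.31496548 188.04527705]
 [  0.           0.           1.        ]] [-0.01271024  0.          0.          0.          0.        ] [ 2.19482876 -2.19937715  0.02394231] [0.00735697 0.54011238 0.97740854]
[[453.26076317   0.         256.53602601]
 [  0.         453.26076317 190.69334698]
 [  0.           0.           1.        ]] [-0.04335631  0.          0.          0.          0.        ] [ 2.18700816 -0.23671045  0.115442  ] [-0.54098827  0.13411645  0.78917517]
```

View pics/top0.png

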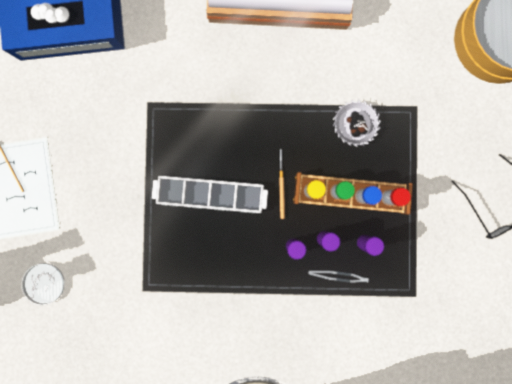

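View pics/side0.png

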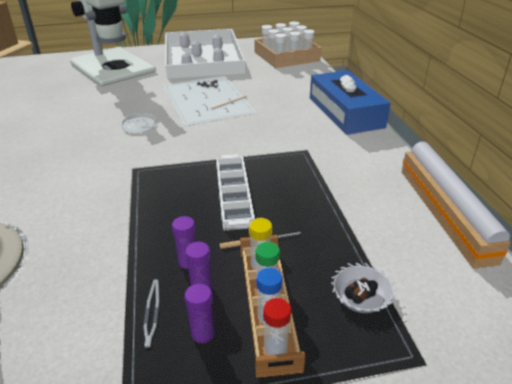

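The top view shows the carrier at (353,193) with yellow (316,189), green (345,190), blue (372,195) and red (400,197) caps from left to right. The white rack is at (210,195), and the needle lies between them at (282,190). What could be mistaken for the jars is three purple look-alikes at (296,250), (330,242) and (374,246). I choose the coloured caps standing in the carrier, and the order is yellow, green, blue, red.

```bash
cat > h.py <<'E'
from rig import robot
import cv2,numpy as np
HUE=dict(yellow=(22,34),green=(50,75),blue=(100,118),red=(0,6))
def grab(n,save=None):
    im=robot.get_image(n)
    if save: cv2.imwrite(f"pics/{save}.png",im["pixels"][:,:,::-1])
    return im
def ray(im,uv):
    p=cv2.undistortPoints(np.array(uv,float).reshape(-1,1,2),im["K"],np.array(im["dist_coeffs"]))[:,0]
    R=cv2.Rodrigues(np.array(im["rvec"]))[0];d=np.c_[p,np.ones(len(p))]@R
    return -R.T@np.array(im["tvec"]).ravel(),d/np.linalg.norm(d,axis=1)[:,None]
def plane(im,uv,z):
    o,d=ray(im,uv);return o+d*((z-o[2])/d[:,2])[:,None]
def tri(a,ua,b,ub):
    o1,d1=ray(a,ua);o2,d2=ray(b,ub);out=[]
    for x,y in zip(d1,d2):
        t=np.linalg.lstsq(np.c_[x,-y],o2-o1,rcond=None)[0]
        p,q=o1+t[0]*x,o2+t[1]*y;out.append([*(p+q)/2,np.linalg.norm(p-q)])
    return np.array(out)
def mask(im,lo,hi,s=120,v=60,box=None):
    h=cv2.cvtColor(im["pixels"],cv2.COLOR_RGB2HSV)
    m=cv2.inRange(h,(lo,s,v),(hi,255,255))
    if box: k=np.zeros_like(m);x0,y0,x1,y1=box;k[y0:y1,x0:x1]=255;m&=k
    return m
def big(m):
    return max(cv2.findContours(m,cv2.RETR_EXTERNAL,cv2.CHAIN_APPROX_NONE)[0],key=cv2.contourArea)
E
python3 - <<'E'
from h import *
t=grab("top");s=grab("side")
for c,(lo,hi) in HUE.items():
    a=big(mask(t,lo,hi,160 if c!='yellow' else 150,90,(295,170,415,220)));b=big(mask(s,lo,hi,150,90,(235,210,300,330)))
    ca=cv2.minEnclosingCircle(a);cb=cv2.boundingRect(b);M=cv2.moments(b);ub=(M['m10']/M['m00'],M['m01']/M['m00'])
    print(c,np.round(ca,1).tolist() if 0 else ca,cb,np.round(tri(t,[ca[0]],s,[ub]),3),np.round(plane(t,[ca[0]],.09),3))
# rack
def white(im,box):
    h=cv2.cvtColor(im["pixels"],cv2.COLOR_RGB2HSV);m=cv2.inRange(h,(0,0,80),(179,60,255))
    k=np.zeros_like(m);x0,y0,x1,y1=box;k[y0:y1,x0:x1]=255
    return cv2.morphologyEx(m&k,cv2.MORPH_CLOSE,np.ones((5,5)))
a=big(white(t,(150,168,272,222)));r=cv2.minAreaRect(a);print(r);p=cv2.boxPoints(r);print(p)
print(np.round(plane(t,[r[0]],.02),3));print(np.round(plane(t,p,.02),3))
cv2.imwrite("pics/tc.png",cv2.resize(t["pixels"][160:260,145:420,::-1],None,fx=2.9,fy=2.9,interpolation=cv2.INTER_CUBIC))
cv2.imwrite("pics/sc.png",cv2.resize(s["pixels"][145:375,170:310,::-1],None,fx=2.6,fy=2.6,interpolation=cv2.INTER_CUBIC))
E
```

```text
yellow ((315.8103332519531, 188.91378784179688), 9.640645980834961) (249, 217, 23, 23) [[ 0.535 -0.121  0.092  0.001]] [[ 0.535 -0.121  0.09 ]]
green ((344.70001220703125, 190.0), 8.360112190246582) (256, 243, 24, 23) [[ 0.532 -0.179  0.091  0.001]] [[ 0.533 -0.179  0.09 ]]
blue ((371.5148620605469, 194.88119506835938), 9.068159103393555) (257, 268, 25, 26) [[ 0.522 -0.233  0.091  0.002]] [[ 0.523 -0.233  0.09 ]]
red ((400.5526428222656, 196.2894744873047), 9.828604698181152) (264, 298, 27, 29) [[ 0.519 -0.29   0.092  0.002]] [[ 0.52  -0.291  0.09 ]]
((209.0, 194.5), (53.0, 118.0), 90.0)
[[150. 168.]
 [268. 168.]
 [268. 221.]
 [150. 221.]]
[[0.526 0.101 0.02 ]]
[[ 0.584  0.23   0.02 ]
 [ 0.583 -0.027  0.02 ]
 [ 0.468 -0.027  0.02 ]
 [ 0.469  0.23   0.02 ]]
```

View pics/tc.png

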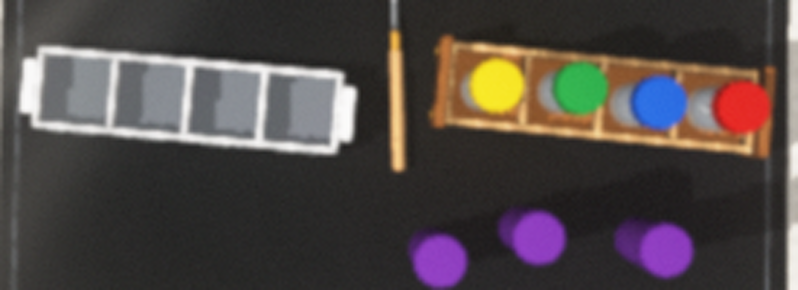

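View pics/sc.png

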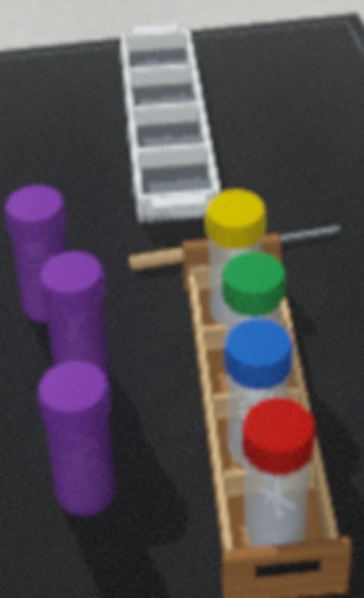

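The crops show the four coloured caps in the carrier cells in the order yellow, green, blue, red, with the purple jars outside it, so the choice holds. The rack's rim corners in the top crop are about (40,48), (343,72), (337,152) and (33,125). In the side crop they are (190,33), (219,188), (138,197) and (122,38).

```bash
python3 - <<'E'
from h import *
t=grab("top");s=grab("side")
ut=np.array([(40,48),(343,72),(337,152),(33,125)])/2.9+(145,160)
us=np.array([(190,33),(219,188),(138,197),(122,38)])/2.6+(170,145)
P=tri(t,ut,s,us);print(np.round(P,3))
h=cv2.cvtColor(t["pixels"],cv2.COLOR_RGB2HSV);m=cv2.inRange(h,(0,0,90),(179,70,255))
n,l,st,c=cv2.connectedComponentsWithStats(m);i=l[176+0:184,160:170].max();
k=(l==l[176:186,200:206].max()).astype(np.uint8)*255
k[:,:158]=0;k[:,264:]=0
r=cv2.minAreaRect(big(k));p=cv2.boxPoints(r);print(r,np.round(plane(t,p,.022),3))
Q=plane(t,ut,.022);
for X in(P[:,:3],Q):
    C=X.mean(0);e=(X[0]+X[3]-X[1]-X[2])/2;L=np.linalg.norm(e);e/=L
    print(C.round(4),L.round(3),np.linalg.norm(X[0]-X[3]).round(3),np.degrees(np.arctan2(-e[0],e[1])).round(2));
    for y in(84,28,-28,-84):print(y,(C+e*y/1000)[:2].round(4))
w=grab("wrist","w0")
E
```

```text
[[ 0.566  0.21   0.021  0.002]
 [ 0.546 -0.016  0.03   0.001]
 [ 0.487 -0.012  0.028  0.   ]
 [ 0.508  0.216  0.021  0.   ]]
((210.32102966308594, 194.07095336914062), (107.53746795654297, 30.540491104125977), 4.939215660095215) [[ 0.504  0.217  0.022]
 [ 0.57   0.212  0.022]
 [ 0.549 -0.021  0.022]
 [ 0.484 -0.015  0.022]]
[0.5268 0.0994 0.0249] 0.228 0.059 -5.16
84 [0.5344 0.1831]
28 [0.5293 0.1273]
-28 [0.5243 0.0716]
-84 [0.5193 0.0158]
[0.5266 0.0994 0.022 ] 0.228 0.058 -4.91
84 [0.5338 0.183 ]
28 [0.529  0.1272]
-28 [0.5242 0.0715]
-84 [0.5194 0.0157]
```

```bash
python3 -m jog '[0.026,0.0473,0,0,0,0.0973, 0.026,0.0473,0,0,0,0.0973, 0.026,0.0473,0,0,0,0.0973, 0.026,0.0473,0,0,0,0.0973, 0.026,0.0473,0,0,0,0.0973, 0.026,0.0473,0,0,0,0.0973, 0.026,0.0473,0,0,0,0.0973, 0.026,0.0473,0,0,0,0.0973]' 0.07 15
python3 -m jog '[0.026,0.0473,0,0,0,0.0973, 0.026,0.0473,0,0,0,0.0973, 0.026,0.0473,0,0,0,0.0973, 0.026,0.0473,0,0,0,0.0973, 0,0,0,0,0,0]'
python3 - <<'E'
from h import *
s=robot.read_state();print(s['tcp_pos'],np.round(s['tool_rot'],3),s['joint_positions'])
grab("wrist","w1")
E
```

```text
time: 1.35
tcp_pos: [0.4332, -0.3095, 0.2189]
tool_rot: [[0.457, 0.889, 0.001], [0.889, -0.457, -0.0], [-0.0, 0.001, -1.0]]
force: [0.4, 0.1, 0.9]
grip_width: 0.752
grasp_force: 0.0
time: 1.98
tcp_pos: [0.5385, -0.1173, 0.2189]
tool_rot: [[0.081, 0.997, 0.002], [0.997, -0.081, 0.002], [0.002, 0.002, -1.0]]
force: [-0.2, -1.2, -0.0]
grip_width: 0.754
grasp_force: 0.0
[ 0.53848091 -0.11733711  0.21891329] [[ 0.081  0.997  0.002]
 [ 0.997 -0.081  0.002]
 [ 0.002  0.002 -1.   ]] [ 0.39747566  0.41497122 -0.39009953  1.9833155   0.21671492  0.78148318
 -0.19811997]
```

View pics/w1.png

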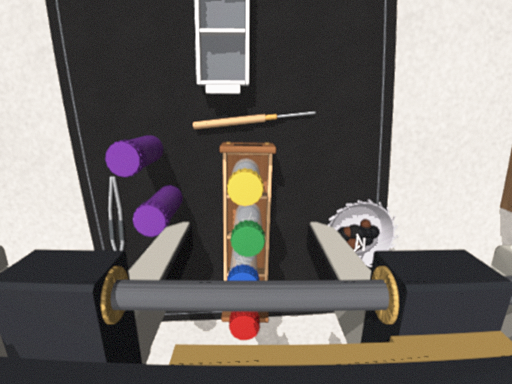

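The wrist view has the yellow cap at (245,188), green at (248,240), the rack's near end at (222,85) and the needle at (255,120), all clear of the fingers.

```bash
python3 - <<'E'
from h import *
t=grab("top");w=grab("wrist")
for c in('yellow','green'):
    lo,hi=HUE[c]
    a=cv2.minEnclosingCircle(big(mask(t,lo,hi,150,90,(290,165,415,220))))[0]if 0 else None
    b=cv2.minEnclosingCircle(big(mask(w,lo,hi,150,90,(215,150,280,258))))
    print(c,b,plane(w,[b[0]],.094).round(4))
    T={'yellow':(315.8,188.9),'green':(344.7,190.0)}[c]
    print(tri(t,[T],w,[b[0]]).round(4))
E
```

```text
yellow ((246.64634704589844, 182.36178588867188), 18.525287628173828) [[ 0.5341 -0.1201  0.094 ]]
[[ 0.5346 -0.1207  0.0929  0.0013]]
green ((249.95574951171875, 233.95132446289062), 17.063879013061523) [[ 0.5324 -0.1769  0.094 ]]
[[ 0.5326 -0.1795  0.0883  0.0008]]
```

```bash
python3 -m jog '[-0.004,-0.003,-0.04,0,0,0, 0,0,-0.045,0,0,0, 0,0,-0.045,0,0,0, 0,0,-0.04,0,0,0, 0,0,-0.011,0,0,0, 0,0,0,0,0,0]'
python3 -m jog '[0,0,0,0,0,0, 0,0,0,0,0,0, 0,0,0,0,0,0, 0,0,0,0,0,0]' 0.02 15
```

```text
time: 2.88
tcp_pos: [0.5322, -0.1256, 0.0377]
tool_rot: [[0.09, 0.996, -0.001], [0.996, -0.09, -0.0], [-0.0, -0.001, -1.0]]
force: [1.3, -0.8, 0.5]
grip_width: 0.754
grasp_force: 0.0
time: 3.38
tcp_pos: [0.5327, -0.1249, 0.0381]
tool_rot: [[0.088, 0.996, 0.001], [0.996, -0.088, -0.0], [-0.0, 0.001, -1.0]]
force: [0.4, -0.6, 2.9]
grip_width: 0.382
grasp_force: 15.0
```

```bash
python3 -m jog '[0,0,0,0,0,0, 0,0,0,0,0,0, 0.0015,0.004,0,0,0,0, 0,0,0,0,0,0]' 0.06
python3 -m jog '[0,0,0,0,0,0, 0,0,0,0,0,0, 0,0,0,0,0,0]' 0.02 15
python3 -m jog '[0,0,0.02,0,0,0, 0,0,0.04,0,0,0, 0,0,0.04,0,0,0, 0,0,0,0,0,0]'
python3 - <<'E'
from h import *
s=grab("side");grab("wrist","w2")
cv2.imwrite("pics/s2.png",cv2.resize(s["pixels"][110:375,150:350,::-1],None,fx=2.2,fy=2.2))
E
```

```text
time: 3.88
tcp_pos: [0.5342, -0.1202, 0.0376]
tool_rot: [[0.088, 0.996, 0.0], [0.996, -0.088, 0.0], [0.0, 0.0, -1.0]]
force: [0.1, 0.7, -0.4]
grip_width: 0.643
grasp_force: 0.0
time: 4.25
tcp_pos: [0.5339, -0.1209, 0.0376]
tool_rot: [[0.088, 0.996, -0.0], [0.996, -0.088, -0.0], [-0.0, -0.0, -1.0]]
force: [-0.6, -0.3, 0.3]
grip_width: 0.387
grasp_force: 15.0
time: 4.75
tcp_pos: [0.5354, -0.1212, 0.1402]
tool_rot: [[0.089, 0.996, 0.005], [0.996, -0.089, -0.001], [-0.001, 0.005, -1.0]]
force: [0.4, 0.0, -0.9]
grip_width: 0.383
grasp_force: 15.0
```

View pics/s2.png

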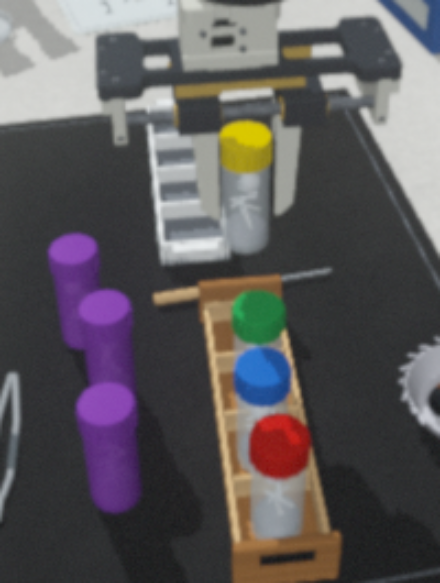

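The side view shows the yellow jar upright in the fingers, clear of the carrier, with the green, blue and red jars undisturbed and the needle still in place.

```bash
python3 -m jog '[0,0.03,0,0,0,0, 0,0.05,0,0,0,0, 0,0.06,0,0,0,0, 0,0.06,0,0,0,0, 0,0.05,0,0,0,0, 0,0.035,0,0,0,0, 0,0.0185,0,0,0,0, 0,0,0,0,0,0]'
python3 -m jog '[0,0,-0.04,0,0,0, 0,0,-0.03,0,0,0, 0,0,0,0,0,0]'
python3 - <<'E'
from h import *
grab("wrist","w3");grab("top","t3")
E
```

```text
time: 5.85
tcp_pos: [0.5335, 0.1832, 0.1367]
tool_rot: [[0.087, 0.996, -0.001], [0.996, -0.087, -0.001], [-0.001, -0.001, -1.0]]
force: [-0.1, 0.8, -1.1]
grip_width: 0.384
grasp_force: 15.0
time: 6.22
tcp_pos: [0.5328, 0.1799, 0.0657]
tool_rot: [[0.09, 0.996, -0.004], [0.996, -0.09, -0.003], [-0.003, -0.004, -1.0]]
force: [0.1, -0.6, -1.3]
grip_width: 0.382
grasp_force: 15.0
```

View pics/w3.png

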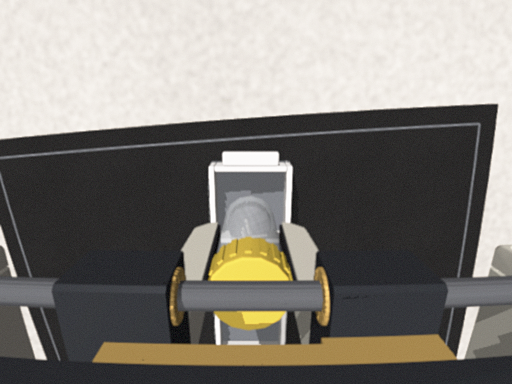

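The wrist view has the jar centred between the rack's long walls, with rim corners at (211,165) and (291,165). I'll check the end wall and then descend.

```bash
python3 - <<'E'
from h import *
w=grab("wrist")
print(plane(w,[(251,170),(213,200),(290,200),(215,165),(288,165)],.022).round(4),robot.read_state()['tcp_pos'])
E
```

```text
[[0.5385 0.2115 0.022 ]
 [0.508  0.1912 0.022 ]
 [0.5657 0.1859 0.022 ]
 [0.5127 0.2176 0.022 ]
 [0.5657 0.2128 0.022 ]] [0.53454691 0.18184557 0.0684783 ]
```

```bash
python3 -m jog '[0,0,-0.015,0,0,0, 0,0,-0.008,0,0,0, 0,0,-0.004,0,0,0, 0,0,0,0,0,0]'
```

```text
time: 6.88
tcp_pos: [0.5337, 0.1828, 0.0402]
tool_rot: [[0.088, 0.996, -0.001], [0.996, -0.088, -0.0], [-0.0, -0.001, -1.0]]
force: [0.0, 0.1, -0.6]
grip_width: 0.383
grasp_force: 15.0
```

```bash
python3 -m jog '[0,0,-0.0015,0,0,0, 0,0,-0.0015,0,0,0, 0,0,0,0,0,0]'
```

```text
time: 7.25
tcp_pos: [0.5341, 0.1827, 0.0377]
tool_rot: [[0.088, 0.996, 0.0], [0.996, -0.088, 0.0], [0.0, 0.0, -1.0]]
force: [0.2, -0.3, -0.5]
grip_width: 0.385
grasp_force: 15.0
```

```bash
python3 -m jog '[0,0,-0.001,0,0,0, 0,0,0,0,0,0, 0,0,0,0,0,0]'
```

```text
time: 7.62
tcp_pos: [0.5341, 0.1829, 0.0375]
tool_rot: [[0.088, 0.996, 0.001], [0.996, -0.088, 0.0], [0.0, 0.001, -1.0]]
force: [-2.4, -0.9, 10.1]
grip_width: 0.383
grasp_force: 15.0
```

```bash
python3 -m jog '[0,0,0,0,0,0, 0,0,0,0,0,0, 0,0,0,0,0,0, 0,0,0.03,0,0,0, 0,0,0.035,0,0,0, 0,0,0.035,0,0,0, 0,-0.02,0,0,0,0, 0,-0.04,0,0,0,0]' 0.07
python3 -m jog '[0,-0.06,0,0,0,0, 0,-0.06,0,0,0,0, 0,-0.06,0,0,0,0, -0.0015,-0.055,0,0,0,0, 0,-0.04,0,0,0,0, 0,-0.0265,0,0,0,0, 0,0,0,0,0,0]'
python3 - <<'E'
from h import *
t=grab("top");s=grab("side");w=grab("wrist","w4")
cv2.imwrite("pics/ts4.png",np.vstack([cv2.resize(t["pixels"][150:260,145:420,::-1],(700,280)),cv2.resize(s["pixels"][120:240,150:425,::-1],(700,305))]))
b=cv2.minEnclosingCircle(big(mask(w,*HUE['green'],150,90,(205,150,290,258))))
print(b,plane(w,[b[0]],.094).round(4))
E
```

```text
time: 8.62
tcp_pos: [0.5339, 0.1228, 0.1364]
tool_rot: [[0.086, 0.996, 0.0], [0.996, -0.086, 0.001], [0.001, 0.0, -1.0]]
force: [-0.2, -0.4, 0.6]
grip_width: 0.753
grasp_force: 0.0
time: 9.5
tcp_pos: [0.5311, -0.1818, 0.1354]
tool_rot: [[0.093, 0.996, -0.002], [0.996, -0.093, -0.0], [-0.001, -0.002, -1.0]]
force: [0.5, 1.3, 0.1]
grip_width: 0.752
grasp_force: 0.0
((249.00146484375, 209.46768188476562), 24.65118408203125) [[ 0.532  -0.1771  0.094 ]]
```

View pics/ts4.png

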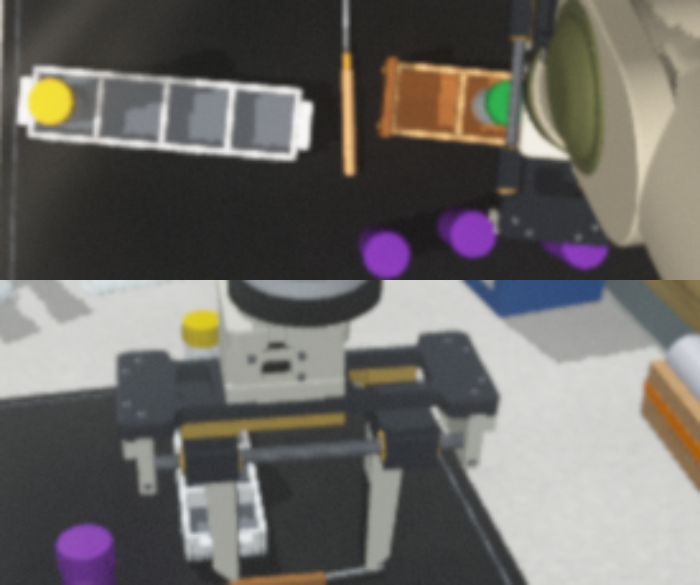

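Yellow stands in the rack's left cell and the other cells are empty. The gripper sits over green, and its near end is close to the purple jars at (470,230) and (585,245) in the top crop, so I'll check their positions and heights from the first pictures.

```bash
python3 - <<'E'
from h import *
t=grab("top");s=grab("side")
# cap-top ellipse centres from first pictures
print(tri(t,[(296,250),(330,241.5),(374,245.5)],s,[(183.5,223),(198,249),(198.5,293)]).round(3))
E
```

```text
[[ 0.414 -0.081  0.092  0.001]
 [ 0.43  -0.149  0.093  0.   ]
 [ 0.422 -0.236  0.093  0.001]]
```

```bash
python3 - <<'E'
from h import *
s=grab("side")
o,d=ray(s,[(207.8,202.6),(336,186)])
for dd,x in zip(d,(.442,.622)): print((o+dd*(x-o[0])/dd[0]).round(3))
d0=ray(s,[(207.8,202.6),(336,186),(238,236),(300,230)])[1]
for dd in d0: print((o+dd*(-.18-o[1])/dd[1]).round(3))
E
```

```text
[ 0.442 -0.27   0.271]
[ 0.622 -0.196  0.214]
[ 0.449 -0.18   0.203]
[ 0.629 -0.18   0.202]
[ 0.488 -0.18   0.136]
[ 0.581 -0.18   0.13 ]
```

```bash
python3 -m jog '[0,0.001,-0.03,0,0,0, 0,0,-0.04,0,0,0, 0,0,-0.0225,0,0,0, 0,0,0,0,0,0, 0,0,0,0,0,0]'
python3 -m jog '[0,0,0,0,0,0, 0,0,0,0,0,0, 0,0,0,0,0,0, 0,0,0,0,0,0]' 0.02 15
python3 -m jog '[0,0,0.02,0,0,0, 0,0,0.035,0,0,0, 0,0,0.035,0,0,0, 0,0.03,0,0,0,0, 0,0.05,0,0,0,0, 0,0.055,0,0,0,0, 0,0.06,0,0,0,0, 0,0.055,0,0,0,0]'
```

```text
time: 10.42
tcp_pos: [0.533, -0.1773, 0.0449]
tool_rot: [[0.087, 0.996, 0.001], [0.996, -0.087, -0.0], [-0.0, 0.001, -1.0]]
force: [0.1, -0.2, 0.3]
grip_width: 0.752
grasp_force: 0.0
time: 10.92
tcp_pos: [0.5325, -0.1779, 0.0443]
tool_rot: [[0.088, 0.996, 0.0], [0.996, -0.088, -0.0], [-0.0, 0.0, -1.0]]
force: [-0.3, -0.1, 0.8]
grip_width: 0.382
grasp_force: 15.0
time: 11.92
tcp_pos: [0.5322, 0.0742, 0.1341]
tool_rot: [[0.088, 0.996, 0.0], [0.996, -0.088, 0.0], [0.0, 0.0, -1.0]]
force: [0.3, 0.2, -1.1]
grip_width: 0.386
grasp_force: 15.0
```

```bash
python3 -m jog '[-0.0035,0.037,0,0,0,0, 0,0.018,0,0,0,0, 0,0,0,0,0,0, 0,0,-0.035,0,0,0, 0,0,-0.035,0,0,0, 0,0,-0.013,0,0,0, 0,0,-0.005,0,0,0, 0,0,0,0,0,0]'
python3 -m jog '[0,0,-0.0015,0,0,0, 0,0,-0.0008,0,0,0, 0,0,0,0,0,0]'
```

```text
time: 12.92
tcp_pos: [0.5294, 0.1268, 0.0466]
tool_rot: [[0.089, 0.996, 0.001], [0.996, -0.089, -0.0], [-0.0, 0.001, -1.0]]
force: [-0.2, 0.1, -2.2]
grip_width: 0.383
grasp_force: 15.0
time: 13.3
tcp_pos: [0.5293, 0.1273, 0.0443]
tool_rot: [[0.088, 0.996, 0.001], [0.996, -0.088, 0.0], [0.0, 0.001, -1.0]]
force: [0.5, 0.0, 1.2]
grip_width: 0.387
grasp_force: 15.0
```

```bash
python3 -m jog '[0,0,-0.0007,0,0,0, 0,0,0,0,0,0, 0,0,0,0,0,0]'
```

```text
time: 13.68
tcp_pos: [0.5293, 0.1274, 0.0442]
tool_rot: [[0.088, 0.996, 0.001], [0.996, -0.088, 0.0], [0.0, 0.001, -1.0]]
force: [-1.7, -0.8, 12.8]
grip_width: 0.383
grasp_force: 15.0
```

```bash
python3 -m jog '[0,0,0,0,0,0, 0,0,0,0,0,0, 0,0,0,0,0,0, 0,0,0.03,0,0,0, 0,0,0.03,0,0,0, 0,0,0.03,0,0,0, 0,-0.02,0,0,0,0, 0,-0.04,0,0,0,0]' 0.07
python3 -m jog '[0,-0.06,0,0,0,0, 0,-0.06,0,0,0,0, 0,-0.06,0,0,0,0, -0.0065,-0.055,0,0,0,0, 0,-0.04,0,0,0,0, 0,-0.025,0,0,0,0, 0,0,0,0,0,0]'
python3 - <<'E'
from h import *
w=grab("wrist","w5");t=grab("top")
b=cv2.minEnclosingCircle(big(mask(w,*HUE['blue'],150,90,(205,150,290,258))))
print(b,plane(w,[b[0]],.094).round(4))
for c,y in(("yellow",.183),("green",.1275)):
    b=cv2.minEnclosingCircle(big(mask(t,*HUE[c],150,90,(150,165,270,220))));print(c,plane(t,[b[0]],.092).round(4))
E
```

```text
time: 14.68
tcp_pos: [0.5289, 0.0671, 0.1328]
tool_rot: [[0.086, 0.996, 0.0], [0.996, -0.086, 0.0], [0.0, 0.0, -1.0]]
force: [-0.2, -0.4, -0.3]
grip_width: 0.755
grasp_force: 0.0
time: 15.55
tcp_pos: [0.5208, -0.2357, 0.1317]
tool_rot: [[0.093, 0.996, -0.002], [0.996, -0.093, -0.0], [-0.0, -0.002, -1.0]]
force: [-0.5, 0.6, 0.8]
grip_width: 0.751
grasp_force: 0.0
((250.5, 207.0), 25.831281661987305) [[ 0.5224 -0.2311  0.094 ]]
yellow [[0.5347 0.1831 0.092 ]]
green [[0.529  0.1259 0.092 ]]
```

```bash
python3 -m jog '[0,0.0008,-0.03,0,0,0, 0,0,-0.04,0,0,0, 0,0,-0.018,0,0,0, 0,0,0,0,0,0, 0,0,0,0,0,0]'
python3 -m jog '[0,0,0,0,0,0, 0,0,0,0,0,0, 0,0,0,0,0,0, 0,0,0,0,0,0]' 0.02 15
python3 -m jog '[0,0,0.02,0,0,0, 0,0,0.035,0,0,0, 0,0,0.035,0,0,0, 0,0.03,0,0,0,0, 0,0.05,0,0,0,0, 0,0.055,0,0,0,0, 0,0.06,0,0,0,0, 0,0.055,0,0,0,0]'
```

```text
time: 16.27
tcp_pos: [0.5231, -0.2317, 0.046]
tool_rot: [[0.088, 0.996, 0.001], [0.996, -0.088, -0.0], [-0.0, 0.001, -1.0]]
force: [0.6, 0.1, 0.1]
grip_width: 0.757
grasp_force: 0.0
time: 16.77
tcp_pos: [0.5225, -0.2321, 0.0453]
tool_rot: [[0.088, 0.996, 0.0], [0.996, -0.088, -0.0], [-0.0, 0.0, -1.0]]
force: [0.3, 0.2, 1.3]
grip_width: 0.382
grasp_force: 15.0
time: 17.77
tcp_pos: [0.5222, 0.02, 0.1351]
tool_rot: [[0.088, 0.996, 0.0], [0.996, -0.088, 0.0], [0.0, 0.0, -1.0]]
force: [0.4, -0.4, -1.1]
grip_width: 0.383
grasp_force: 15.0
```

```bash
python3 -m jog '[0.0018,0.036,0,0,0,0, 0,0.0172,0,0,0,0, 0,0,0,0,0,0, 0,0,-0.035,0,0,0, 0,0,-0.035,0,0,0, 0,0,-0.013,0,0,0, 0,0,-0.005,0,0,0, 0,0,0,0,0,0]'
python3 -m jog '[0,0,-0.0015,0,0,0, 0,0,-0.001,0,0,0, 0,0,-0.0003,0,0,0, 0,0,0,0,0,0]'
```

```text
time: 18.77
tcp_pos: [0.5246, 0.0708, 0.0476]
tool_rot: [[0.089, 0.996, 0.001], [0.996, -0.089, -0.0], [-0.0, 0.001, -1.0]]
force: [-0.2, 0.6, 0.2]
grip_width: 0.385
grasp_force: 15.0
time: 19.27
tcp_pos: [0.5247, 0.0713, 0.0452]
tool_rot: [[0.088, 0.996, 0.001], [0.996, -0.088, -0.0], [0.0, 0.001, -1.0]]
force: [-0.8, -0.4, 6.7]
grip_width: 0.383
grasp_force: 15.0
```

```bash
python3 -m jog '[0,0,0,0,0,0, 0,0,0,0,0,0, 0,0,0,0,0,0, 0,0,0.03,0,0,0, 0,0,0.03,0,0,0, 0,0,0.03,0,0,0, 0,-0.02,0,0,0,0, 0,-0.04,0,0,0,0]' 0.07
python3 -m jog '[0,-0.06,0,0,0,0, 0,-0.06,0,0,0,0, 0,-0.06,0,0,0,0, -0.0047,-0.055,0,0,0,0, 0,-0.04,0,0,0,0, 0,-0.027,0,0,0,0, 0,0,0,0,0,0]'
python3 - <<'E'
from h import *
w=grab("wrist","w6");t=grab("top")
b=cv2.minEnclosingCircle(big(mask(w,*HUE['red'],150,90,(205,150,290,258))))
print(b,plane(w,[b[0]],.094).round(4))
for c in("yellow","green","blue"):
    b=cv2.minEnclosingCircle(big(mask(t,*HUE[c],150,90,(150,165,270,220))));print(c,plane(t,[b[0]],.092).round(4))
E
```

```text
time: 20.27
tcp_pos: [0.5247, 0.0121, 0.1349]
tool_rot: [[0.085, 0.996, 0.001], [0.996, -0.085, 0.001], [0.001, 0.001, -1.0]]
force: [0.1, 0.2, -1.0]
grip_width: 0.753
grasp_force: 0.0
time: 21.15
tcp_pos: [0.5188, -0.2932, 0.1339]
tool_rot: [[0.092, 0.996, -0.001], [0.996, -0.092, -0.0], [-0.0, -0.0, -1.0]]
force: [-0.8, 0.9, 1.2]
grip_width: 0.754
grasp_force: 0.0
((248.3162384033203, 206.36752319335938), 26.50578498840332) [[ 0.5188 -0.2887  0.094 ]]
yellow [[0.5347 0.1831 0.092 ]]
green [[0.529  0.1258 0.092 ]]
blue [[0.5245 0.0707 0.092 ]]
```

```bash
python3 -m jog '[-0.0005,0.001,-0.03,0,0,0, 0,0,-0.04,0,0,0, 0,0,-0.018,0,0,0, 0,0,0,0,0,0, 0,0,0,0,0,0]'
python3 -m jog '[0,0,0,0,0,0, 0,0,0,0,0,0, 0,0,0,0,0,0, 0,0,0,0,0,0]' 0.02 15
python3 -m jog '[0,0,0.02,0,0,0, 0,0,0.035,0,0,0, 0,0,0.035,0,0,0, 0,0.03,0,0,0,0, 0,0.05,0,0,0,0, 0,0.055,0,0,0,0, 0,0.06,0,0,0,0, 0,0.055,0,0,0,0]'
```

```text
time: 21.88
tcp_pos: [0.5199, -0.2896, 0.0474]
tool_rot: [[0.088, 0.996, 0.001], [0.996, -0.088, -0.001], [-0.0, 0.001, -1.0]]
force: [0.1, -0.5, -0.0]
grip_width: 0.753
grasp_force: 0.0
time: 22.38
tcp_pos: [0.5191, -0.2899, 0.0465]
tool_rot: [[0.088, 0.996, 0.0], [0.996, -0.088, -0.0], [-0.0, 0.0, -1.0]]
force: [-0.8, -0.3, 1.0]
grip_width: 0.384
grasp_force: 15.0
time: 23.38
tcp_pos: [0.5189, -0.0378, 0.1364]
tool_rot: [[0.088, 0.996, 0.0], [0.996, -0.088, 0.0], [0.0, 0.0, -1.0]]
force: [-0.5, 0.3, -0.6]
grip_width: 0.384
grasp_force: 15.0
```

```bash
python3 -m jog '[0.0004,0.037,0,0,0,0, 0,0.018,0,0,0,0, 0,0,0,0,0,0, 0,0,-0.035,0,0,0, 0,0,-0.035,0,0,0, 0,0,-0.013,0,0,0, 0,0,-0.005,0,0,0, 0,0,0,0,0,0]'
python3 -m jog '[0,0,-0.0015,0,0,0, 0,0,-0.001,0,0,0, 0,0,-0.0003,0,0,0, 0,0,0,0,0,0]'
```

```text
time: 24.38
tcp_pos: [0.5198, 0.0147, 0.0488]
tool_rot: [[0.089, 0.996, 0.0], [0.996, -0.089, -0.0], [-0.0, 0.0, -1.0]]
force: [1.3, -0.2, 0.4]
grip_width: 0.382
grasp_force: 15.0
time: 24.88
tcp_pos: [0.5198, 0.0153, 0.0463]
tool_rot: [[0.088, 0.996, 0.001], [0.996, -0.088, -0.0], [-0.0, 0.001, -1.0]]
force: [-1.5, -0.4, 6.9]
grip_width: 0.382
grasp_force: 15.0
```

Contact is made. I'll release, lift straight up and back off to the right, then look.

```bash
python3 -m jog '[0,0,0,0,0,0, 0,0,0,0,0,0, 0,0,0,0,0,0, 0,0,0.03,0,0,0, 0,0,0.04,0,0,0, 0,0,0.05,0,0,0, 0,-0.04,0.03,0,0,0, 0,-0.055,0,0,0,0]' 0.07
python3 -m jog '[0,-0.06,0,0,0,0, 0,-0.06,0,0,0,0, 0,-0.06,0,0,0,0, 0,-0.06,0,0,0,0, 0,-0.04,0,0,0,0, 0,0,0,0,0,0]'
python3 - <<'E'
from h import *
t=grab("top");s=grab("side")
cv2.imwrite("pics/f.png",np.hstack([t["pixels"],s["pixels"]])[:,:,::-1][:, :].copy() if 0 else np.vstack([cv2.resize(t["pixels"][95:300,140:425,::-1],(417,300)),cv2.resize(s["pixels"][130:335,120:405,::-1],(417,300))]))
for c in HUE:
    a=cv2.minEnclosingCircle(big(mask(t,*HUE[c],150,90,(150,165,270,220))));print(c,plane(t,[a[0]],.092).round(4))
E
```

```text
time: 25.88
tcp_pos: [0.521, -0.0796, 0.1982]
tool_rot: [[0.085, 0.996, 0.005], [0.996, -0.085, -0.0], [0.0, 0.005, -1.0]]
force: [0.9, -0.7, -0.3]
grip_width: 0.754
grasp_force: 0.0
time: 26.62
tcp_pos: [0.5181, -0.3637, 0.1947]
tool_rot: [[0.094, 0.996, -0.001], [0.996, -0.094, -0.001], [-0.001, -0.001, -1.0]]
force: [0.2, 0.0, 0.1]
grip_width: 0.754
grasp_force: 0.0
yellow [[0.5347 0.1826 0.092 ]]
green [[0.5291 0.1258 0.092 ]]
blue [[0.5248 0.0709 0.092 ]]
red [[0.5203 0.0159 0.092 ]]
```

View pics/f.png

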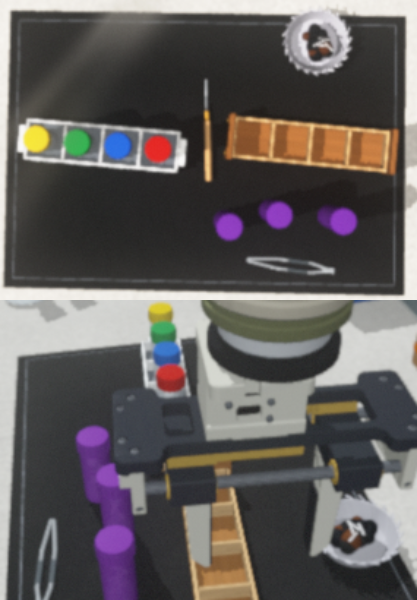

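All four jars stand upright in the rack in the order yellow, green, blue, red. The carrier is empty, and the needle, tweezers, dish and purple jars have not moved.

```bash
python3 -c "
from rig import robot
print(robot.job_done())"
```

```text
the job is handed in; nothing more can be done
None
```

The four jars stand upright in the storage rack in their original left-to-right order (yellow, green, blue, red), nothing else was moved, and the job was handed in at about 27 s.

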